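# Ornaments back on their own coasters

## Robot

A 6-joint arm with a two-finger parallel gripper is mounted at the origin on the work surface. World frame = base frame: x ahead of the robot, y to its left, z up, the work surface at z = 0. Lengths are in m, angles in rad, forces in N, time in s.
With the tool pointing down it reaches from about 0.3 to 1 m from the base axis. Payload 5.1 kg.
Tool frame: the origin (TCP) lies midway between the tips of the shut fingers; the grasp point (between the pads) lies 19 mm behind it; z points along the fingers, y is the line along which they close (so a half turn about z gives the same grasp; the last joint's range is limited). The gripper opens to 95 mm and grips with 3 to 60 N. Pads are 20 mm wide; open, the fingers measure 119 mm over their backs; the gripper's body (75 mm by 180 mm) begins 59 mm behind the grasp point.
Start: joints at [1.212, 0.124, 1.65, -0, 1.367, -0.083], TCP at [0.177, 0.625, 0.215] pointing down, gripper open.
Joint ranges: [-2.61, 2.61], [-1.02, 2.33], [0.03, 2.71], [-1.35, 4.49], [0.32, 2.68], [-2.91, 2.91]. Speed limits (rad/s): [2.57, 2.57, 3.14, 3.14, 3.14, 3.14].

## Interface

Orientations are given as a rotation vector (axis times angle).
In Python, from workcell import manip gives the robot as it stands.
- The arm moves only by the tool servo_tool, never from a script. Its argument "rows" is a list of rows, each an object with "travel": the shift along the world's x, y, z in mm, a list of three; "twist": the turn about the world's z in units of 6 degrees (1.0 is 6 degrees). A call has 1 to 5 rows; each row shifts and turns the commanded pose from where the row before left it; what a row does not reach is not made up. A row lasts 1/8 s, in which the tool goes at most 62.5 mm and 10.7 degrees, less where a joint would pass 70% of its speed; a pose out of reach is approached as far as the arm can. A call with a gripper value outside its range is refused whole. "gripper" is the finger opening in mm, from 0 to 95.1, set as the call begins (left out, the last holds). The fingers move at their own pace and stop on an object; the grip force is fixed at half the most. Time passes only in rows, so rows that do not move let the fingers close. It gives the time, the measured TCP pose, the force, the opening and the grip force at its end, in the units of the state.
- manip.sense(): the state, without advancing time (a new reading comes with each control period).
- manip.capture(name): name is "scene" or "top" or "wrist"; returns (picture, depth): 400x640x3 uint8, red, green, blue; 400x640 float32, m along the optical axis (not along the pixel's ray), 0 where there is no reading.
- manip.get_calibration(name): a dict with "fovy" (degrees; the focal length in pixels is half the picture's height over the tangent of half this angle, whatever the lens; pixels are square), "cx", "cy" (the principal point, pixels), "pose" (4x4, takes a point from camera to world coordinates); the wrist camera has in their place "mount" (4x4, takes a point from camera to tool coordinates, whose origin is the TCP and whose axes are the flange's). Camera axes: x right, y up, looking along -z (the intrinsics and any distortion apply to the point x, -y, -z); pixel columns grow to the right and rows downward; lengths in m; the calibration is good to about 2 mm. A picture is of the moment at which its call begins: read the wrist's pose just before it. get_calibration takes no time and is no camera call.
- manip.job_done(): hands the job in; it is judged then, once.
Trained networks look in the newest picture that a camera, given by its name, has taken for a name from the list of things; names that differ only in an ending like _2 or _b are one class to them, and where a whole thing is asked for, a point or a joint stands for the part that bears it (a point fixed in the world has none). Each returns a list of dicts, best first, with "confidence" (0 to 1); they miss things now and then, are a little off and sometimes report something else, mostly with a low value. They report only what shows in the picture. A call takes as long as a camera call. They do not tell look-alikes from the thing itself.
- manip.find_in(camera, target): "xy" ([column, row] in pixels, amid what is visible of it).
- manip.outline_of(camera, target): "mask" (400x640 bool, what is visible of it) and "xy" ([column, row] in pixels, amid what is visible of it).
- manip.tip_of(camera, target): "xy" ([column, row] in pixels: a listed point, or the origin of a listed thing).
The state is a dict: "time": time; "qpos": joint angles; "dq": joint speeds; "tau": joint torques, N m; "position": TCP position; "tcp_rot": TCP orientation; "force": force on the tool from outside, world axes, zero at the start; "wrist_torque": the same for the moment, N m; "gripper_width": finger opening in m; "finger_force": force on a finger pad.
Only numpy, scipy, OpenCV 4.12 (cv2) and the standard library are available. Lean on these libraries where they do the work, as an engineer would, in place of code of your own. Each camera call takes 0.05 s, during which the arm holds its last target. There are 200 camera calls.

## Task

After dusting the chest, the four ornaments were put back on the wrong coasters. Put each one, upright and centred, on the coaster of its own colour (plant pot on terracotta, vase on teal, candle holder on green, bottle on navy): all four coasters are taken, so use the spare cork mat (or another free spot) on the way. They are breakable: lift them, set them down gently, tip none over, and leave the book where it lies.

Things in the scene. Friction and masses are not known exactly. Their poses are not given: they have to be found in the camera images.
- pot: small terracotta plant pot with a little grey-green cactus, upright and round, about 0.2 kg. Origin at the centre of its underside, z up. Tapered wall 42 to 47 mm across up to 42 mm height, then a straight rim band 54 mm across from 42 to 66 mm (grip there, at about 54 mm); the cactus tops out at 83 mm. Starts on the green or the navy coaster.
- vase: small teal bud vase, round, about 0.2 kg. Origin at the centre of its underside, z up. Straight belly 52 mm across from 18 to 56 mm height (grip at about 42 mm), then a thin neck and a 32 mm lip, 84 mm tall in all. Starts on the green or the navy coaster.
- candle_holder: green ribbed round tumbler with a white candle sunk in it, about 0.25 kg. Origin at the centre of its underside, z up. Straight wall 54 mm across (56 mm over the ribs), 60 mm tall (grip at about 40 mm). Starts on the terracotta or the teal coaster.
- bottle: small round stoneware bottle, cream below and navy above (navy seen from above), about 0.3 kg. Origin at the centre of its underside, z up. Straight body 54 mm across from 2 to 58 mm height (grip at about 42 mm), then a shoulder, neck and 30 mm lip, 86 mm tall in all. Starts on the terracotta or the teal coaster.
- coaster_terracotta: terracotta (brick red) round flat coaster with a thin cream edge, 90 mm across, 6 mm thick, fixed to the surface, its top level at z = 0.006; origin at the centre of its underside. It is the terracotta one of four coasters alike but for their colour (terracotta, teal, green, navy).
- coaster_teal: teal (blue-green) round flat coaster with a thin cream edge, 90 mm across, 6 mm thick, fixed to the surface, its top level at z = 0.006; origin at the centre of its underside. It is the teal one of four coasters alike but for their colour (terracotta, teal, green, navy).
- coaster_green: green (leaf green) round flat coaster with a thin cream edge, 90 mm across, 6 mm thick, fixed to the surface, its top level at z = 0.006; origin at the centre of its underside. It is the green one of four coasters alike but for their colour (terracotta, teal, green, navy).
- coaster_navy: navy (very dark blue) round flat coaster with a thin cream edge, 90 mm across, 6 mm thick, fixed to the surface, its top level at z = 0.006; origin at the centre of its underside. It is the navy one of four coasters alike but for their colour (terracotta, teal, green, navy).
- cork_mat: spare square cork mat, 100 x 100 mm, 6 mm thick, fixed, empty at the start: the free spot. Origin at the centre of its underside. The four coasters, this mat and the book lie in six shuffled spots (two rows of three), at least 135 mm apart along x or 165 mm along y, centre to centre.
- book: bystander: a loose closed grey book with a pale label, 90 x 125 x 24 mm, lying flat; origin at the centre of its underside. To be left alone. (A mug, a dish and a remote control stand beyond all of these, past x = 0.75, and are fixed.)
Things that resemble listed ones, but are neither listed nor needed, are in the scene too. There is more than one size of the vase; the job needs the smallest.

How it is judged:
At the end, for the whole second after the job is handed in: Each ornament stands on the coaster of its own colour, within 15 mm of its centre, bearing on it (its underside 3 to 10 mm above the coaster's underside), upright within 0.1 rad and at rest (below 0.02 m/s); the book is within 25 mm of where it started (horizontal distance between pot and coaster_terracotta below 0.015 m and z of pot in the frame of coaster_terracotta between 0.003 and 0.01 m and angle between each of pot, vase, candle_holder, bottle's own z axis and vertical below 0.1 rad and linear speed of each of pot, vase, candle_holder, bottle below 0.02 m/s and horizontal distance between vase and coaster_teal below 0.015 m and z of vase in the frame of coaster_teal between 0.003 and 0.01 m and horizontal distance between candle_holder and coaster_green below 0.015 m and z of candle_holder in the frame of coaster_green between 0.003 and 0.01 m and horizontal distance between bottle and coaster_navy below 0.015 m and z of bottle in the frame of coaster_navy between 0.003 and 0.01 m and distance of book from where it was at the start of the episode below 0.025 m); the robot touches nothing.
It fails at once if an ornament is tipped by more than 0.6 rad (angle between any of pot, vase, candle_holder, bottle's own z axis and vertical above 0.6 rad).
It fails at once if an ornament is banged down on a coaster or the cork mat with more than 60 N (contact force between any of pot, vase, candle_holder, bottle and coaster_terracotta above 60 N or contact force between any of pot, vase, candle_holder, bottle and coaster_teal above 60 N or contact force between any of pot, vase, candle_holder, bottle and coaster_green above 60 N or contact force between any of pot, vase, candle_holder, bottle and coaster_navy above 60 N or contact force between any of pot, vase, candle_holder, bottle and cork_mat above 60 N).
It fails at once if the book is shifted by more than 25 mm (distance of book from where it was at the start of the episode above 0.025 m).
It also fails if it takes over 147 s, if anything falls off the work surface, if the arm or the gripper's body presses on something with over 40 N, if the wrist force passes 120 N, or if a joint passes its speed limit or range.

## Working session

There is one attempt and no reset: what is moved stays moved. The work goes in short steps, Python scripts to look and compute and a tool call to move; the robot and the scene stay as the last step left them, time stands still between calls to the robot, and variables do not carry over. Pictures are saved under pics/ and viewed, at most 14 in all, crops included, and the job is handed in when it is done.

Besides the shell and the picture viewer there is one more tool, called after "Call:" as name(argument=value, ...), one argument or row to a line, values as JSON. servo_tool: Moves the arm, as the interface text tells. Its arguments: {"type":"object","properties":{"rows":{"type":"array","items":{"type":"object","properties":{"travel":{"type":"array","items":{"type":"number"}},"twist":{"type":"number"}}}},"gripper":{"type":"number"}},"required":["rows"]}

```bash
mkdir -p pics; cat > h.py <<'E'
import numpy as np, cv2
from workcell import manip
def cap(n):
    p,d=manip.capture(n); return p,d
def save(p,f): cv2.imwrite('pics/'+f,p[:,:,::-1])
def K(c): 
    f=200/np.tan(np.radians(c['fovy'])/2); return f,c['cx'],c['cy']
def cam2w(c):
    if 'pose' in c: return np.array(c['pose'])
    s=manip.sense(); T=np.eye(4); T[:3,:3]=cv2.Rodrigues(np.array(s['tcp_rot'],float))[0]; T[:3,3]=s['position']
    return T@np.array(c['mount'])
def toplane(c,M,xy,z):
    f,cx,cy=K(c); v=M[:3,:3]@np.array([(xy[0]-cx)/f,-(xy[1]-cy)/f,-1]); o=M[:3,3]
    return o+v*(z-o[2])/v[2]
def cloud(c,M,d):
    f,cx,cy=K(c); r,q=np.mgrid[0:400,0:640]
    P=np.stack([(q-cx)/f*d,-(r-cy)/f*d,-d],-1); return P@M[:3,:3].T+M[:3,3]
E
python3 - <<'E'
from h import *
ims=[]
for n in ['top','scene']:
    p,d=cap(n); save(p,n+'0.png')
    c=manip.get_calibration(n); print(n,{k:v for k,v in c.items() if k not in('pose',)}, np.round(c['pose'],3).tolist())
    M=cam2w(c)
    if n=='top':
        P=cloud(c,M,d); np.save('topP.npy',P)
        for t in ['pot','vase','candle_holder','bottle','coaster_terracotta','coaster_teal','coaster_green','coaster_navy','cork_mat','book']:
            for o in manip.outline_of(n,t)[:4]:
                m=o['mask']; pts=P[m&(d>0)]
                print(t,round(o['confidence'],2),np.round(o['xy']),'med',np.round(np.median(pts,0),3),'mid',np.round((pts.min(0)+pts.max(0))/2,3),'ext',np.round(np.ptp(pts,axis=0),3),np.round(pts[:,2].max(),3))
print(manip.sense())
E
```

```text
top {'fovy': 53.815183306517135, 'cx': 322.1569781600325, 'cy': 199.07542249181066} [[0.023, 0.983, -0.182, 0.352], [-1.0, 0.022, -0.004, 0.082], [-0.0, 0.182, 0.983, 1.145], [0.0, 0.0, 0.0, 1.0]]
vase 0.9 [210. 166.] med [0.627 0.39  0.082] mid [0.647 0.405 0.059] ext [0.09  0.08  0.122] 0.12
vase 0.79 [185. 218.] med [0.489 0.456 0.083] mid [0.5   0.481 0.059] ext [0.08  0.097 0.124] 0.121
vase 0.76 [257. 177.] med [0.608 0.273 0.067] mid [0.615 0.277 0.049] ext [0.051 0.05  0.09 ] 0.094
candle_holder 0.89 [257. 235.] med [0.45  0.263 0.053] mid [0.45  0.265 0.04 ] ext [0.052 0.051 0.067] 0.074
candle_holder 0.7 [435. 178.] med [ 0.634 -0.25   0.007] mid [ 0.649 -0.267  0.006] ext [0.089 0.084 0.015] 0.014
bottle 0.93 [446. 171.] med [ 0.642 -0.264  0.067] mid [ 0.659 -0.282  0.048] ext [0.075 0.076 0.101] 0.098
coaster_teal 0.84 [434. 181.] med [ 0.631 -0.252  0.007] mid [ 0.65  -0.269  0.015] ext [0.091 0.088 0.038] 0.034
coaster_teal 0.4 [344. 171.] med [0.647 0.02  0.024] mid [0.65  0.021 0.014] ext [0.113 0.138 0.034] 0.031
coaster_teal 0.37 [256. 177.] med [0.609 0.273 0.066]
[... 790 characters left out ...]
 1.0]]
{'time': 0.6, 'qpos': array([ 1.21239997e+00,  1.23771782e-01,  1.65025317e+00, -2.48280411e-06,
        1.36753227e+00, -8.25670402e-02]), 'dq': array([-5.34218419e-04, -3.29270199e-04, -3.73973008e-04, -5.36203655e-05,
        2.88480664e-04, -1.21435028e-04]), 'tau': array([ 9.67658852e-04, -4.17277014e+01, -3.60008848e+01,  7.75975222e-02,
        4.30302776e-02, -3.35203413e-05]), 'position': array([0.17703238, 0.62542775, 0.21470221]), 'tcp_rot': array([4.31897301e-01, 3.11175280e+00, 5.34832019e-05]), 'force': array([-0.57327203,  0.80294721,  0.19510051]), 'wrist_torque': array([-0.01450467, -0.00729805, -0.00655291]), 'finger_force': 0.0, 'gripper_width': 0.09503635088238872}
```

View pics/top0.png

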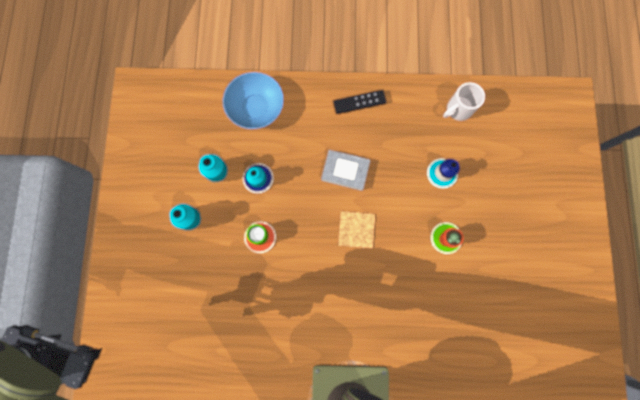

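View pics/scene0.png

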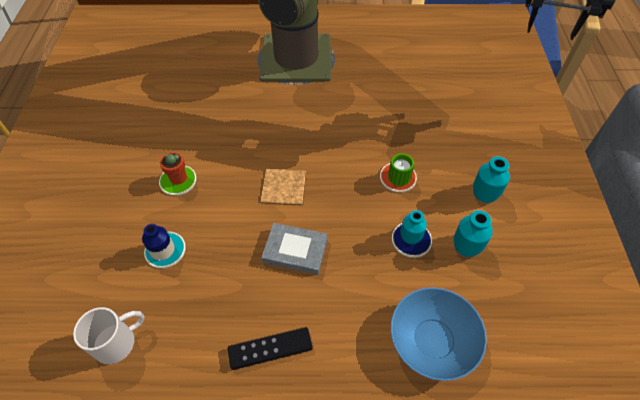

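The top view shows the pot on green (450,238), the candle on terracotta (258,236), the small vase on navy (257,178) and the bottle on teal (446,172). The cork mat is at (357,230) and the book at (346,170). The two big vases at (211,167) and (184,217) are decoys, and the scene view agrees with all of this. I'll refine the centres by fitting circles to both depth clouds.

```bash
cat > fit.py <<'E'
from h import *
from scipy.optimize import least_squares
def clouds(names=('top','scene')):
    out={}
    for n in names:
        c=manip.get_calibration(n); p,d=cap(n); P=cloud(c,cam2w(c),d); out[n]=(P,p,d>0)
    return out
def fit(P,g,r,zlo,zhi,w=0.045):
    q=P[(np.hypot(P[...,0]-g[0],P[...,1]-g[1])<w)&(P[...,2]>zlo)&(P[...,2]<zhi)][:,:2]
    if len(q)<6: return None,len(q)
    s=least_squares(lambda c:np.hypot(q[:,0]-c[0],q[:,1]-c[1])-r,g,loss='soft_l1',f_scale=0.002)
    return np.round(s.x*1000,1),len(q)
ORN={'pot':(.027,.052,.068),'vase':(.026,.026,.058),'candle_holder':(.0275,.02,.058),'bottle':(.027,.02,.06)}
E
python3 - <<'E'
from fit import *
C=clouds()
G={'pot':(.457,-.272),'vase':(.612,.275),'candle_holder':(.45,.265),'bottle':(.655,-.272)}
both=np.concatenate([C[n][0][C[n][2]] for n in C])
for t,g in G.items():
    r,a,b=ORN[t]
    for n in C: print(t,n,*fit(C[n][0],np.array(g),r,a,b))
    print(t,'both',*fit(both,np.array(g),r,a,b))
# coasters: cream-edge via ground-rectified images, circle from points of plane z=.006 differing from wood
cc={'terra':(.45,.265),'navy':(.615,.275),'teal':(.65,-.268),'green':(.457,-.268),'cork':(.474,-.016)}
for n in C:
    c=manip.get_calibration(n); M=cam2w(c); f,cx,cy=K(c); p=C[n][1]
    for t,g in cc.items():
        S=280; k=(np.arange(S)-S/2)*.0005
        X,Y=np.meshgrid(g[0]+k,g[1]+k,indexing='ij')
        q=(np.stack([X,Y,np.full_like(X,.006)],-1)-M[:3,3])@M[:3,:3]
        u=(cx-f*q[...,0]/q[...,2]).astype(np.float32); v=(cy+f*q[...,1]/q[...,2]).astype(np.float32)
        im=cv2.remap(p,u,v,cv2.INTER_CUBIC); save(im,f'r_{n}_{t}.png')
row=[np.hstack([cv2.imread(f'pics/r_{n}_{t}.png') for t in cc]) for n in C]
im=cv2.resize(np.vstack(row),None,fx=.57,fy=.57); cv2.imwrite('pics/rect.png',im)
E
```

```text
pot top [ 452.9 -272.9] 34
pot scene [ 454.1 -271.8] 107
pot both [ 454.  -272.1] 141
vase top [616.5 278. ] 50
vase scene [616.4 279.1] 179
vase both [616.3 278.8] 229
candle_holder top [431.  271.1] 223
candle_holder scene [452.4 267.4] 395
candle_holder both [452.3 266.9] 618
bottle top [ 651.8 -273.8] 99
bottle scene [ 652.4 -272.7] 269
bottle both [ 652.4 -273. ] 368
```

View pics/rect.png

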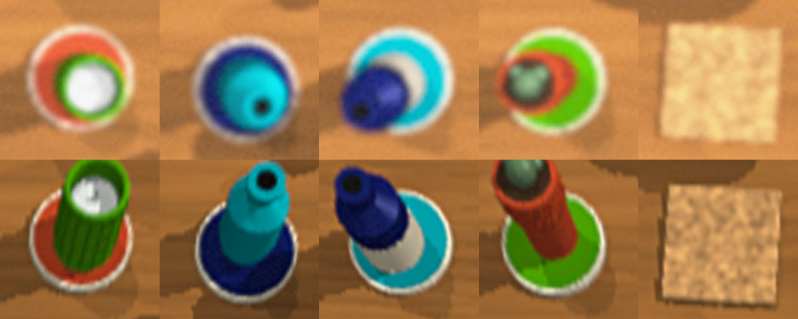

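Call:
servo_tool(
  rows=[
    {"travel": [40, -40, 20], "twist": -1.5},
    {"travel": [40, -40, 20], "twist": -1.5},
    {"travel": [40, -40, 20], "twist": -1.5},
    {"travel": [40, -40, 20], "twist": -1.5},
    {"travel": [40, -40, 20], "twist": -1.5},
  ],
)

```text
time: 1.32
position: [0.378, 0.424, 0.3156]
tcp_rot: [1.596, 2.705, 0.001]
force: [0.6, 1.0, 1.2]
gripper_width: 0.0953
finger_force: 0.0
```

The rectified tiles show clean coaster rims in both views. In the top row the tile centres are roughly terra (80,79), navy (85,88), teal (80,81), green (73,80) and cork (82,82). Next I'll fit the rims numerically.

```bash
python3 - <<'E'
from fit import *
cc={'terra':(.45,.265),'navy':(.615,.275),'teal':(.65,-.268),'green':(.457,-.268),'cork':(.474,-.016)}
for t,g in cc.items():
  for n in ['top','scene']:
    im=cv2.imread(f'pics/r_{n}_{t}.png'); h=cv2.cvtColor(im,cv2.COLOR_BGR2HSV).astype(int)
    if t=='cork':
        m=((im.min(2)>85)&(h[...,2]>150)).astype(np.uint8); m=cv2.morphologyEx(m,cv2.MORPH_CLOSE,np.ones((15,15))); m=cv2.morphologyEx(m,cv2.MORPH_OPEN,np.ones((41,41)))
        i,j=np.nonzero(m); print(t,n,np.round([g[0]*1e3+(i.min()+i.max()-279)/4,g[1]*1e3+(j.min()+j.max()-279)/4,np.ptp(i)/2,np.ptp(j)/2],1)); continue
    i,j=np.nonzero((h[...,1]<90)&(h[...,2]>150)); q=np.c_[i-139.5,j-139.5]*.5
    q=q[np.hypot(*q.T)>35] if t!='green' else q[np.hypot(q[:,0],q[:,1]+6)>36]
    s=least_squares(lambda c:np.hypot(q[:,0]-c[0],q[:,1]-c[1])-c[2],[0,0,44],loss='soft_l1',f_scale=1)
    print(t,n,len(q),np.round([g[0]*1e3+s.x[0],g[1]*1e3+s.x[1],s.x[2]],1))
E
```

```text
terra top 3394 [449.1 265.5  43.8]
terra scene 5173 [449.4 266.1  43.3]
navy top 4174 [623.6 279.9  44.1]
navy scene 1181 [623.7 281.1  43.6]
teal top 6395 [ 651.1 -267.5   43.5]
teal scene 3648 [ 652.3 -266.7   43.3]
green top 4419 [ 458.7 -273.1   43.7]
green scene 3663 [ 459.5 -272.5   43.8]
cork top [477.5 -12.8 107.5 108. ]
cork scene [477.2 -14.5  98.   97.5]
```

Call:
servo_tool(
  rows=[
    {"travel": [15, -31, -15], "twist": -1.2},
    {"travel": [15, -31, -15], "twist": -1.2},
    {"travel": [15, -32, -15], "twist": -1.2},
    {"travel": [15, -32, -15], "twist": -1.22},
    {"travel": [14, -31, -15], "twist": 0},
  ],
)

```text
time: 1.95
position: [0.4514, 0.2673, 0.2394]
tcp_rot: [2.217, 2.226, 0.001]
force: [0.6, 0.5, -0.2]
gripper_width: 0.0948
finger_force: 0.0
```

Call:
servo_tool(
  rows=[
    {"travel": [1, 0, -50]},
    {"travel": [0, 0, -50]},
    {"travel": [0, 0, -50]},
    {"travel": [0, 0, -40]},
    {"travel": [0, 0, -22]},
  ],
)

```text
schema error: expected keys travel, twist
```

Call:
servo_tool(
  gripper=40,
  rows=[
    {"travel": [0, 0, 0]},
    {"travel": [0, 0, 0]},
    {"travel": [0, 0, 0]},
    {"travel": [0, 0, 0]},
    {"travel": [0, 0, 0]},
  ],
)

```text
schema error: expected keys travel, twist
```

Call:
servo_tool(
  rows=[
    {"travel": [1, 0, -50], "twist": 0},
    {"travel": [0, 0, -50], "twist": 0},
    {"travel": [0, 0, -50], "twist": 0},
    {"travel": [0, 0, -40], "twist": 0},
    {"travel": [0, 0, -22], "twist": 0},
  ],
)

```text
time: 2.58
position: [0.4505, 0.2677, 0.025]
tcp_rot: [-2.215, -2.226, 0.005]
force: [-0.1, 0.2, 0.3]
gripper_width: 0.0948
finger_force: 0.0
```

Call:
servo_tool(
  gripper=40,
  rows=[
    {"travel": [0, 0, 0], "twist": 0},
    {"travel": [0, 0, 0], "twist": 0},
    {"travel": [0, 0, 0], "twist": 0},
    {"travel": [0, 0, 0], "twist": 0},
    {"travel": [0, 0, 0], "twist": 0},
  ],
)

```text
time: 3.2
position: [0.4525, 0.2687, 0.0284]
tcp_rot: [2.216, 2.227, 0.002]
force: [0.0, -0.1, 2.2]
gripper_width: 0.0525
finger_force: 30.0
```

Call:
servo_tool(
  rows=[
    {"travel": [0, 0, 10], "twist": 0},
    {"travel": [0, 0, 25], "twist": 0},
    {"travel": [0, 0, 35], "twist": 0},
    {"travel": [0, -25, 30], "twist": 0},
    {"travel": [5, -45, 0], "twist": 0},
  ],
)

```text
time: 3.82
position: [0.4588, 0.1991, 0.1313]
tcp_rot: [2.211, 2.228, 0.009]
force: [1.5, -1.0, -3.0]
gripper_width: 0.0525
finger_force: 30.0
```

Call:
servo_tool(
  rows=[
    {"travel": [5, -50, 0], "twist": 0},
    {"travel": [5, -55, 0], "twist": 0},
    {"travel": [5, -50, 0], "twist": 0},
    {"travel": [5, -40, 0], "twist": 0},
    {"travel": [0, -17, -20], "twist": 0},
  ],
)

```text
time: 4.45
position: [0.4784, -0.0158, 0.1095]
tcp_rot: [2.216, 2.221, 0.004]
force: [0.5, 0.8, -2.4]
gripper_width: 0.0525
finger_force: 30.0
```

Call:
servo_tool(
  rows=[
    {"travel": [0, 0, -30], "twist": 0},
    {"travel": [0, 0, -25], "twist": 0},
    {"travel": [0, 0, -12], "twist": 0},
    {"travel": [0, 0, -4], "twist": 0},
    {"travel": [0, 0, -1], "twist": 0},
  ],
)

```text
time: 5.08
position: [0.4776, -0.0136, 0.0364]
tcp_rot: [2.215, 2.226, 0.001]
force: [0.2, 0.4, -2.2]
gripper_width: 0.0526
finger_force: 30.0
```

Call:
servo_tool(
  rows=[
    {"travel": [0, 0, -3], "twist": 0},
    {"travel": [0, 0, -2], "twist": 0},
    {"travel": [0, 0, -1.5], "twist": 0},
    {"travel": [0, 0, -1], "twist": 0},
    {"travel": [0, 0, 0], "twist": 0},
  ],
)

```text
time: 5.7
position: [0.4771, -0.0136, 0.0284]
tcp_rot: [2.216, 2.227, 0.0]
force: [-1.8, -0.0, -0.3]
gripper_width: 0.0528
finger_force: 30.0
```

Call:
servo_tool(
  gripper=95,
  rows=[
    {"travel": [0, 0, 0], "twist": 0},
    {"travel": [0, 0, 0], "twist": 0},
    {"travel": [0, 0, 0], "twist": 0},
    {"travel": [0, 0, 0], "twist": 0},
  ],
)

```text
time: 6.2
position: [0.4771, -0.0136, 0.0283]
tcp_rot: [2.216, 2.227, 0.0]
force: [-0.2, -0.0, -0.2]
gripper_width: 0.0871
finger_force: 0.0
```

Call:
servo_tool(
  rows=[
    {"travel": [0, 0, 20], "twist": 0},
    {"travel": [0, 0, 40], "twist": 0},
    {"travel": [0, 0, 45], "twist": 0},
    {"travel": [0, -40, 45], "twist": 0},
    {"travel": [-5, -55, 0], "twist": 0},
  ],
)

```text
time: 6.82
position: [0.475, -0.1098, 0.1835]
tcp_rot: [2.207, 2.224, 0.007]
force: [1.2, -1.3, -1.7]
gripper_width: 0.0956
finger_force: 0.0
```

Call:
servo_tool(
  rows=[
    {"travel": [-6, -55, 0], "twist": 0},
    {"travel": [-6, -50, 0], "twist": 0},
    {"travel": [-6, -40, 0], "twist": 0},
    {"travel": [0, -18.5, 0], "twist": 0},
    {"travel": [0, 0, 0], "twist": 0},
  ],
)

```text
time: 7.45
position: [0.454, -0.2725, 0.178]
tcp_rot: [-2.217, -2.225, -0.001]
force: [-0.8, -0.1, -0.4]
gripper_width: 0.0949
finger_force: 0.0
```

Call:
servo_tool(
  rows=[
    {"travel": [0, 0, -45], "twist": 0},
    {"travel": [0, 0, -45], "twist": 0},
    {"travel": [0, 0, -32], "twist": 0},
    {"travel": [0, 0, -15], "twist": 0},
    {"travel": [0, 0, 0], "twist": 0},
  ],
)

```text
time: 8.07
position: [0.4538, -0.2709, 0.0405]
tcp_rot: [-2.213, -2.227, 0.0]
force: [-0.1, -0.8, -0.2]
gripper_width: 0.0949
finger_force: 0.0
```

Call:
servo_tool(
  gripper=40,
  rows=[
    {"travel": [0, 0, 0], "twist": 0},
    {"travel": [0, 0, 0], "twist": 0},
    {"travel": [0, 0, 0], "twist": 0},
    {"travel": [0, 0, 0], "twist": 0},
    {"travel": [0, 0, 0], "twist": 0},
  ],
)

```text
time: 8.7
position: [0.4541, -0.2722, 0.0414]
tcp_rot: [2.216, 2.226, 0.0]
force: [0.2, 0.1, 0.6]
gripper_width: 0.0531
finger_force: 30.0
```

Call:
servo_tool(
  rows=[
    {"travel": [0, 0, 10], "twist": 0},
    {"travel": [0, 0, 30], "twist": 0},
    {"travel": [0, 0, 40], "twist": 0},
    {"travel": [0, 25, 40], "twist": 0},
    {"travel": [0, 45, 0], "twist": 0},
  ],
)

```text
time: 9.32
position: [0.4563, -0.2035, 0.1662]
tcp_rot: [2.213, 2.218, 0.003]
force: [0.9, 1.1, -1.5]
gripper_width: 0.0536
finger_force: 30.0
```

Call:
servo_tool(
  rows=[
    {"travel": [0, 50, 0], "twist": 0},
    {"travel": [0, 55, 0], "twist": 0},
    {"travel": [-5, 55, 0], "twist": 0},
    {"travel": [0, 55, 0], "twist": 0},
    {"travel": [0, 55, 0], "twist": 0},
  ],
)

```text
time: 9.95
position: [0.4485, 0.0696, 0.1615]
tcp_rot: [2.216, 2.226, 0.001]
force: [0.4, 1.0, -2.2]
gripper_width: 0.0532
finger_force: 30.0
```

Call:
servo_tool(
  rows=[
    {"travel": [0, 55, 0], "twist": 0},
    {"travel": [0, 50, 0], "twist": 0},
    {"travel": [0, 45, 0], "twist": 0},
    {"travel": [0, 30, 0], "twist": 0},
    {"travel": [0, 18, -20], "twist": 0},
  ],
)

```text
time: 10.58
position: [0.4499, 0.268, 0.143]
tcp_rot: [2.213, 2.228, 0.006]
force: [0.4, -0.3, -2.1]
gripper_width: 0.0537
finger_force: 30.0
```

Call:
servo_tool(
  rows=[
    {"travel": [0, 0, -35], "twist": 0},
    {"travel": [0, 0, -30], "twist": 0},
    {"travel": [0, 0, -15], "twist": 0},
    {"travel": [0, 0, -10], "twist": 0},
    {"travel": [0, 0, -3], "twist": 0},
  ],
)

```text
time: 11.2
position: [0.4493, 0.2659, 0.0483]
tcp_rot: [2.216, 2.227, 0.001]
force: [0.2, 0.4, -1.6]
gripper_width: 0.0538
finger_force: 30.0
```

Call:
servo_tool(
  rows=[
    {"travel": [0, 0, -3], "twist": 0},
    {"travel": [0, 0, -1.5], "twist": 0},
    {"travel": [0, 0, -1], "twist": 0},
    {"travel": [0, 0, -1], "twist": 0},
    {"travel": [0, 0, 0], "twist": 0},
  ],
)

```text
time: 11.82
position: [0.449, 0.2659, 0.0416]
tcp_rot: [-2.216, -2.227, 0.0]
force: [0.2, -0.5, -1.6]
gripper_width: 0.0538
finger_force: 30.0
```

Call:
servo_tool(
  gripper=95,
  rows=[
    {"travel": [0, 0, 0], "twist": 0},
    {"travel": [0, 0, 0], "twist": 0},
    {"travel": [0, 0, 0], "twist": 0},
    {"travel": [0, 0, 0], "twist": 0},
    {"travel": [0, 0, 0], "twist": 0},
  ],
)

```text
time: 12.45
position: [0.4491, 0.2659, 0.0417]
tcp_rot: [2.216, 2.227, 0.0]
force: [0.5, -1.1, 0.5]
gripper_width: 0.0936
finger_force: 0.0
```

Call:
servo_tool(
  rows=[
    {"travel": [0, 0, 20], "twist": 0},
    {"travel": [0, 0, 40], "twist": 0},
    {"travel": [0, 0, 45], "twist": 0},
    {"travel": [0, -40, 35], "twist": 0},
    {"travel": [8, -55, 0], "twist": 0},
  ],
)

```text
time: 13.08
position: [0.4591, 0.1712, 0.186]
tcp_rot: [2.21, 2.227, 0.011]
force: [0.6, 0.5, -1.0]
gripper_width: 0.0949
finger_force: 0.0
```

Call:
servo_tool(
  rows=[
    {"travel": [8, -60, 0], "twist": 0},
    {"travel": [8, -60, 0], "twist": 0},
    {"travel": [4, -45, 0], "twist": 0},
    {"travel": [0, -20, 0], "twist": 0},
    {"travel": [0, 0, 0], "twist": 0},
  ],
)

```text
time: 13.7
position: [0.477, -0.0152, 0.1816]
tcp_rot: [-2.219, -2.224, -0.0]
force: [0.2, 0.3, 0.7]
gripper_width: 0.0948
finger_force: 0.0
```

```bash
cat > chk.py <<'E'
from fit import *
import sys
C=clouds()
both=np.concatenate([C[n][0][C[n][2]] for n in C])
a=sys.argv[1:]
for t,x,y in zip(a[::3],a[1::3],a[2::3]):
    r,lo,hi=ORN[t]; g=np.array([float(x),float(y)])/1e3
    print(t,*fit(C['scene'][0],g,r,lo,hi),'both',*fit(both,g,r,lo,hi))
save(C['scene'][1],'scene_%.0f.png'%(manip.sense()['time']*10)); print(manip.sense()['time'])
E
python3 chk.py pot 449 266 candle_holder 477 -14 vase 616 279 bottle 652 -273; ls pics
```

```text
pot [448.  266.4] 102 both [447.9 266.1] 124
candle_holder [477.2 -14.8] 412 both [477.2 -14.8] 412
vase [616.6 279.1] 181 both [616.4 278.8] 231
bottle [ 652.4 -272.7] 262 both [ 652.4 -273. ] 359
13.8
r_scene_cork.png
r_scene_green.png
r_scene_navy.png
r_scene_teal.png
r_scene_terra.png
r_top_cork.png
r_top_green.png
r_top_navy.png
r_top_teal.png
r_top_terra.png
rect.png
scene0.png
scene_138.png
top0.png
```

Call:
servo_tool(
  rows=[
    {"travel": [0, 0, -50], "twist": 0},
    {"travel": [0, 0, -50], "twist": 0},
    {"travel": [0, 0, -36], "twist": 0},
    {"travel": [0, 0, -18], "twist": 0},
    {"travel": [0, 0, 0], "twist": 0},
  ],
)

```text
time: 14.42
position: [0.4763, -0.0133, 0.0268]
tcp_rot: [-2.213, -2.227, 0.002]
force: [0.0, 0.6, -0.1]
gripper_width: 0.0949
finger_force: 0.0
```

Call:
servo_tool(
  gripper=40,
  rows=[
    {"travel": [0, 0, 0], "twist": 0},
    {"travel": [0, 0, 0], "twist": 0},
    {"travel": [0, 0, 0], "twist": 0},
    {"travel": [0, 0, 0], "twist": 0},
    {"travel": [0, 0, 0], "twist": 0},
  ],
)

```text
time: 15.05
position: [0.4771, -0.0141, 0.0278]
tcp_rot: [2.216, 2.227, 0.0]
force: [0.1, 0.7, 0.5]
gripper_width: 0.0525
finger_force: 30.0
```

Call:
servo_tool(
  rows=[
    {"travel": [0, 0, 10], "twist": 0},
    {"travel": [0, 0, 30], "twist": 0},
    {"travel": [0, 0, 40], "twist": 0},
    {"travel": [0, -30, 0], "twist": 0},
    {"travel": [-6, -50, 0], "twist": 0},
  ],
)

```text
time: 15.68
position: [0.4714, -0.0942, 0.1087]
tcp_rot: [2.212, 2.229, 0.002]
force: [-0.1, -0.4, -3.5]
gripper_width: 0.0526
finger_force: 30.0
```

Call:
servo_tool(
  rows=[
    {"travel": [-6, -55, 0], "twist": 0},
    {"travel": [-6, -55, 0], "twist": 0},
    {"travel": [0, -45, 0], "twist": 0},
    {"travel": [0, -24, 0], "twist": 0},
    {"travel": [0, 0, -20], "twist": 0},
  ],
)

```text
time: 16.3
position: [0.4603, -0.2749, 0.089]
tcp_rot: [2.216, 2.222, 0.001]
force: [-0.1, -0.6, -3.2]
gripper_width: 0.0525
finger_force: 30.0
```

Call:
servo_tool(
  rows=[
    {"travel": [0, 0, -25], "twist": 0},
    {"travel": [0, 0, -15], "twist": 0},
    {"travel": [0, 0, -8], "twist": 0},
    {"travel": [0, 0, -4], "twist": 0},
    {"travel": [0, 0, 0], "twist": 0},
  ],
)

```text
time: 16.92
position: [0.4594, -0.273, 0.036]
tcp_rot: [2.215, 2.227, 0.0]
force: [0.5, 0.1, -2.4]
gripper_width: 0.0524
finger_force: 30.0
```

Call:
servo_tool(
  rows=[
    {"travel": [0, 0, -3], "twist": 0},
    {"travel": [0, 0, -2], "twist": 0},
    {"travel": [0, 0, -1.5], "twist": 0},
    {"travel": [0, 0, -1], "twist": 0},
    {"travel": [0, 0, 0], "twist": 0},
  ],
)

```text
time: 17.55
position: [0.459, -0.2731, 0.0281]
tcp_rot: [-2.216, -2.227, 0.0]
force: [0.2, 0.7, -3.6]
gripper_width: 0.0524
finger_force: 30.0
```

Call:
servo_tool(
  gripper=95,
  rows=[
    {"travel": [0, 0, 0], "twist": 0},
    {"travel": [0, 0, 0], "twist": 0},
    {"travel": [0, 0, 0], "twist": 0},
    {"travel": [0, 0, 0], "twist": 0},
    {"travel": [0, 0, 0], "twist": 0},
  ],
)

```text
time: 18.18
position: [0.4591, -0.2731, 0.0282]
tcp_rot: [2.216, 2.227, 0.0]
force: [0.1, -0.2, 1.0]
gripper_width: 0.0933
finger_force: 0.0
```

Call:
servo_tool(
  rows=[
    {"travel": [0, 0, 20], "twist": 0},
    {"travel": [0, 0, 40], "twist": 0},
    {"travel": [0, 0, 45], "twist": 0},
    {"travel": [0, 0, 45], "twist": 0},
    {"travel": [50, 0, 0], "twist": 0},
  ],
)

```text
time: 18.8
position: [0.5107, -0.2751, 0.1848]
tcp_rot: [2.211, 2.217, 0.003]
force: [0.1, 0.0, 1.0]
gripper_width: 0.0949
finger_force: 0.0
```

Call:
servo_tool(
  rows=[
    {"travel": [50, 0, 0], "twist": 0},
    {"travel": [50, 0, 0], "twist": 0},
    {"travel": [30, 0, 0], "twist": 0},
    {"travel": [13, 0, 0], "twist": 0},
    {"travel": [0, 0, 0], "twist": 0},
  ],
)

```text
time: 19.42
position: [0.6519, -0.273, 0.1777]
tcp_rot: [-2.215, -2.227, 0.001]
force: [-0.4, -0.3, 0.5]
gripper_width: 0.0948
finger_force: 0.0
```

Call:
servo_tool(
  rows=[
    {"travel": [0, 0, -50], "twist": 0},
    {"travel": [0, 0, -50], "twist": 0},
    {"travel": [0, 0, -34], "twist": 0},
    {"travel": [0, 0, -15], "twist": 0},
    {"travel": [0, 0, 0], "twist": 0},
  ],
)

```text
time: 20.05
position: [0.651, -0.2731, 0.0287]
tcp_rot: [-2.215, -2.225, 0.001]
force: [-0.4, -1.3, 0.1]
gripper_width: 0.0948
finger_force: 0.0
```

Call:
servo_tool(
  gripper=40,
  rows=[
    {"travel": [0, 0, 0], "twist": 0},
    {"travel": [0, 0, 0], "twist": 0},
    {"travel": [0, 0, 0], "twist": 0},
    {"travel": [0, 0, 0], "twist": 0},
    {"travel": [0, 0, 0], "twist": 0},
  ],
)

```text
time: 20.68
position: [0.6523, -0.2731, 0.0295]
tcp_rot: [2.216, 2.226, 0.001]
force: [1.0, 0.2, 0.2]
gripper_width: 0.0531
finger_force: 30.0
```

Call:
servo_tool(
  rows=[
    {"travel": [0, 0, 10], "twist": 0},
    {"travel": [0, 0, 30], "twist": 0},
    {"travel": [0, 0, 40], "twist": 0},
    {"travel": [-20, 25, 0], "twist": 0},
    {"travel": [-30, 42, 0], "twist": 0},
  ],
)

```text
time: 21.3
position: [0.6021, -0.2064, 0.1103]
tcp_rot: [2.217, 2.224, 0.001]
force: [-0.1, 0.2, -3.6]
gripper_width: 0.0533
finger_force: 30.0
```

Call:
servo_tool(
  rows=[
    {"travel": [-30, 45, 0], "twist": 0},
    {"travel": [-30, 45, 0], "twist": 0},
    {"travel": [-30, 45, 0], "twist": 0},
    {"travel": [-25, 35, 0], "twist": 0},
    {"travel": [-10, 22, 0], "twist": 0},
  ],
)

```text
time: 21.92
position: [0.475, -0.0125, 0.1088]
tcp_rot: [-2.214, -2.227, 0.001]
force: [-0.4, -0.1, -2.9]
gripper_width: 0.053
finger_force: 30.0
```

Call:
servo_tool(
  rows=[
    {"travel": [0, 0, -30], "twist": 0},
    {"travel": [0, 0, -25], "twist": 0},
    {"travel": [0, 0, -12], "twist": 0},
    {"travel": [0, 0, -5], "twist": 0},
    {"travel": [0, 0, 0], "twist": 0},
  ],
)

```text
time: 22.55
position: [0.4774, -0.0142, 0.0376]
tcp_rot: [2.216, 2.226, 0.0]
force: [-0.2, 0.9, -2.5]
gripper_width: 0.0533
finger_force: 30.0
```

Call:
servo_tool(
  rows=[
    {"travel": [0, 0, -3], "twist": 0},
    {"travel": [0, 0, -2], "twist": 0},
    {"travel": [0, 0, -1.5], "twist": 0},
    {"travel": [0, 0, -1], "twist": 0},
    {"travel": [0, 0, 0], "twist": 0},
  ],
)

```text
time: 23.18
position: [0.477, -0.014, 0.0296]
tcp_rot: [-2.216, -2.227, 0.0]
force: [-0.3, 0.4, -2.1]
gripper_width: 0.0531
finger_force: 30.0
```

Call:
servo_tool(
  gripper=95,
  rows=[
    {"travel": [0, 0, 0], "twist": 0},
    {"travel": [0, 0, 0], "twist": 0},
    {"travel": [0, 0, 0], "twist": 0},
    {"travel": [0, 0, 0], "twist": 0},
    {"travel": [0, 0, 0], "twist": 0},
  ],
)

```text
time: 23.8
position: [0.4771, -0.0141, 0.0297]
tcp_rot: [2.216, 2.227, 0.0]
force: [-0.4, -0.6, -0.2]
gripper_width: 0.094
finger_force: 0.0
```

Call:
servo_tool(
  rows=[
    {"travel": [0, 0, 20], "twist": 0},
    {"travel": [0, 0, 40], "twist": 0},
    {"travel": [0, 0, 45], "twist": 0},
    {"travel": [0, 0, 45], "twist": 0},
    {"travel": [20, 45, 0], "twist": 0},
  ],
)

```text
time: 24.42
position: [0.4999, 0.0296, 0.1851]
tcp_rot: [2.216, 2.216, 0.01]
force: [0.6, 0.2, -0.0]
gripper_width: 0.0953
finger_force: 0.0
```

Call:
servo_tool(
  rows=[
    {"travel": [25, 53, 0], "twist": 0},
    {"travel": [25, 53, 0], "twist": 0},
    {"travel": [25, 53, 0], "twist": 0},
    {"travel": [25, 50, 0], "twist": 0},
    {"travel": [19, 39, 0], "twist": 0},
  ],
)

```text
time: 25.05
position: [0.6166, 0.2811, 0.1793]
tcp_rot: [-2.215, -2.228, 0.0]
force: [0.4, 0.1, 1.3]
gripper_width: 0.0953
finger_force: 0.0
```

Call:
servo_tool(
  rows=[
    {"travel": [0, 0, 0], "twist": 0},
    {"travel": [0, 0, 0], "twist": 0},
  ],
)

```text
time: 25.3
position: [0.6156, 0.2785, 0.1791]
tcp_rot: [-2.216, -2.227, 0.002]
force: [0.3, -0.6, -0.1]
gripper_width: 0.0951
finger_force: 0.0
```

Call:
servo_tool(
  rows=[
    {"travel": [0, 0, -50], "twist": 0},
    {"travel": [0, 0, -50], "twist": 0},
    {"travel": [0, 0, -35], "twist": 0},
    {"travel": [0, 0, -15.5], "twist": 0},
    {"travel": [0, 0, 0], "twist": 0},
  ],
)

```text
time: 25.92
position: [0.6155, 0.2779, 0.0287]
tcp_rot: [-2.217, -2.225, 0.002]
force: [0.7, -0.6, 0.6]
gripper_width: 0.0952
finger_force: 0.0
```

Call:
servo_tool(
  gripper=40,
  rows=[
    {"travel": [0, 0, 0], "twist": 0},
    {"travel": [0, 0, 0], "twist": 0},
    {"travel": [0, 0, 0], "twist": 0},
    {"travel": [0, 0, 0], "twist": 0},
    {"travel": [0, 0, 0], "twist": 0},
  ],
)

```text
time: 26.55
position: [0.6163, 0.279, 0.0294]
tcp_rot: [2.216, 2.227, 0.001]
force: [0.6, -0.1, 1.1]
gripper_width: 0.0513
finger_force: 30.0
```

Call:
servo_tool(
  rows=[
    {"travel": [0, 0, 10], "twist": 0},
    {"travel": [0, 0, 30], "twist": 0},
    {"travel": [0, 0, 40], "twist": 0},
    {"travel": [0, -25, 30], "twist": 0},
    {"travel": [5, -45, 0], "twist": 0},
  ],
)

```text
time: 27.18
position: [0.6229, 0.2099, 0.1439]
tcp_rot: [2.211, 2.227, 0.01]
force: [-0.3, 0.2, -1.5]
gripper_width: 0.0514
finger_force: 30.0
```

Call:
servo_tool(
  rows=[
    {"travel": [5, -50, 0], "twist": 0},
    {"travel": [5, -50, 0], "twist": 0},
    {"travel": [5, -50, 0], "twist": 0},
    {"travel": [5, -50, 0], "twist": 0},
    {"travel": [5, -50, 0], "twist": 0},
  ],
)

```text
time: 27.8
position: [0.6458, -0.0426, 0.1394]
tcp_rot: [-2.216, -2.227, 0.0]
force: [0.6, 0.4, -2.0]
gripper_width: 0.0514
finger_force: 30.0
```

Call:
servo_tool(
  rows=[
    {"travel": [5, -50, 0], "twist": 0},
    {"travel": [0.5, -50, 0], "twist": 0},
    {"travel": [0, -50, 0], "twist": 0},
    {"travel": [0, -45, 0], "twist": 0},
    {"travel": [0, -31, 0], "twist": 0},
  ],
)

```text
time: 28.42
position: [0.651, -0.2691, 0.1392]
tcp_rot: [-2.217, -2.225, 0.0]
force: [-0.1, -0.2, -1.1]
gripper_width: 0.0515
finger_force: 30.0
```

Call:
servo_tool(
  rows=[
    {"travel": [0, 0, -40], "twist": 0},
    {"travel": [0, 0, -35], "twist": 0},
    {"travel": [0, 0, -17], "twist": 0},
    {"travel": [0, 0, -10], "twist": 0},
    {"travel": [0, 0, 0], "twist": 0},
  ],
)

```text
time: 29.05
position: [0.6517, -0.267, 0.0374]
tcp_rot: [2.216, 2.227, 0.0]
force: [-0.1, 0.3, -2.0]
gripper_width: 0.0515
finger_force: 30.0
```

Call:
servo_tool(
  rows=[
    {"travel": [0, 0, -3], "twist": 0},
    {"travel": [0, 0, -2], "twist": 0},
    {"travel": [0, 0, -1.5], "twist": 0},
    {"travel": [0, 0, -1], "twist": 0},
    {"travel": [0, 0, 0], "twist": 0},
  ],
)

```text
time: 29.68
position: [0.6515, -0.267, 0.0295]
tcp_rot: [-2.216, -2.227, 0.0]
force: [-0.6, 0.5, -2.4]
gripper_width: 0.0513
finger_force: 30.0
```

Call:
servo_tool(
  gripper=95,
  rows=[
    {"travel": [0, 0, 0], "twist": 0},
    {"travel": [0, 0, 0], "twist": 0},
    {"travel": [0, 0, 0], "twist": 0},
    {"travel": [0, 0, 0], "twist": 0},
    {"travel": [0, 0, 0], "twist": 0},
  ],
)

```text
time: 30.3
position: [0.6516, -0.2671, 0.0297]
tcp_rot: [2.216, 2.227, 0.0]
force: [0.4, -1.1, 0.5]
gripper_width: 0.0933
finger_force: 0.0
```

Call:
servo_tool(
  rows=[
    {"travel": [0, 0, 20], "twist": 0},
    {"travel": [0, 0, 40], "twist": 0},
    {"travel": [0, 0, 45], "twist": 0},
    {"travel": [0, 0, 45], "twist": 0},
    {"travel": [-30, 43, 0], "twist": 0},
  ],
)

```text
time: 30.92
position: [0.6254, -0.227, 0.1882]
tcp_rot: [2.21, 2.215, 0.007]
force: [0.3, 0.4, 0.0]
gripper_width: 0.0957
finger_force: 0.0
```

Call:
servo_tool(
  rows=[
    {"travel": [-35, 50, 0], "twist": 0},
    {"travel": [-35, 50, 0], "twist": 0},
    {"travel": [-35, 50, 0], "twist": 0},
    {"travel": [-30, 40, 0], "twist": 0},
    {"travel": [-9.5, 20, 0], "twist": 0},
  ],
)

```text
time: 31.55
position: [0.4758, -0.0124, 0.1813]
tcp_rot: [2.213, 2.227, 0.003]
force: [1.1, 0.4, 0.5]
gripper_width: 0.0948
finger_force: 0.0
```

```bash
python3 chk.py pot 449 266 candle_holder 459 -273 vase 651 -267 bottle 477 -14; python3 -c "
from h import *
s=manip.sense();print(s['position'])"
```

```text
pot [448.1 266.5] 95 both [448.  266.2] 116
candle_holder [ 459.2 -273.3] 410 both [ 459.2 -273. ] 676
vase [ 650.7 -267.1] 199 both [ 650.8 -267.5] 270
bottle [476.1 -13.6] 228 both [476.1 -13.6] 229
31.65
[ 0.47654947 -0.01257775  0.18130877]
```

Call:
servo_tool(
  rows=[
    {"travel": [0, 0, -50], "twist": 0},
    {"travel": [0, 0, -50], "twist": 0},
    {"travel": [0, 0, -35], "twist": 0},
    {"travel": [0, 0, -15], "twist": 0},
    {"travel": [0, 0, 0], "twist": 0},
  ],
)

```text
time: 32.28
position: [0.4772, -0.0145, 0.0296]
tcp_rot: [-2.216, -2.226, 0.001]
force: [-0.8, 0.2, 0.7]
gripper_width: 0.0951
finger_force: 0.0
```

Call:
servo_tool(
  gripper=40,
  rows=[
    {"travel": [0, 0, 0], "twist": 0},
    {"travel": [0, 0, 0], "twist": 0},
    {"travel": [0, 0, 0], "twist": 0},
    {"travel": [0, 0, 0], "twist": 0},
    {"travel": [0, 0, 0], "twist": 0},
  ],
)

```text
time: 32.9
position: [0.4771, -0.0141, 0.0299]
tcp_rot: [2.216, 2.227, 0.0]
force: [-0.5, 0.8, 1.6]
gripper_width: 0.053
finger_force: 30.0
```

Call:
servo_tool(
  rows=[
    {"travel": [0, 0, 10], "twist": 0},
    {"travel": [0, 0, 30], "twist": 0},
    {"travel": [0, 0, 40], "twist": 0},
    {"travel": [10, 20, 30], "twist": 0},
    {"travel": [20, 40, 0], "twist": 0},
  ],
)

```text
time: 33.52
position: [0.5092, 0.0457, 0.1435]
tcp_rot: [2.215, 2.22, 0.007]
force: [0.8, 0.0, -2.3]
gripper_width: 0.0533
finger_force: 30.0
```

Call:
servo_tool(
  rows=[
    {"travel": [25, 50, 0], "twist": 0},
    {"travel": [25, 50, 0], "twist": 0},
    {"travel": [25, 50, 0], "twist": 0},
    {"travel": [25, 45, 0], "twist": 0},
    {"travel": [16.5, 39.5, 0], "twist": 0},
  ],
)

```text
time: 34.15
position: [0.6239, 0.2821, 0.1392]
tcp_rot: [-2.215, -2.227, 0.001]
force: [0.6, -0.6, -2.7]
gripper_width: 0.0533
finger_force: 30.0
```

Call:
servo_tool(
  rows=[
    {"travel": [0, 0, -40], "twist": 0},
    {"travel": [0, 0, -35], "twist": 0},
    {"travel": [0, 0, -17], "twist": 0},
    {"travel": [0, 0, -10], "twist": 0},
    {"travel": [0, 0, 0], "twist": 0},
  ],
)

```text
time: 34.78
position: [0.6237, 0.2803, 0.0379]
tcp_rot: [-2.216, -2.226, -0.0]
force: [1.0, 0.1, -3.0]
gripper_width: 0.0535
finger_force: 30.0
```

Call:
servo_tool(
  rows=[
    {"travel": [0, 0, -3], "twist": 0},
    {"travel": [0, 0, -2], "twist": 0},
    {"travel": [0, 0, -1.5], "twist": 0},
    {"travel": [0, 0, -1], "twist": 0},
    {"travel": [0, 0, 0], "twist": 0},
  ],
)

```text
time: 35.4
position: [0.6234, 0.2804, 0.0301]
tcp_rot: [-2.216, -2.227, 0.0]
force: [0.1, 0.1, -3.1]
gripper_width: 0.0532
finger_force: 30.0
```

Call:
servo_tool(
  gripper=95,
  rows=[
    {"travel": [0, 0, 0], "twist": 0},
    {"travel": [0, 0, 0], "twist": 0},
    {"travel": [0, 0, 0], "twist": 0},
    {"travel": [0, 0, 0], "twist": 0},
    {"travel": [0, 0, 0], "twist": 0},
  ],
)

```text
time: 36.02
position: [0.6236, 0.2804, 0.0302]
tcp_rot: [2.216, 2.227, 0.0]
force: [0.2, 0.2, 1.3]
gripper_width: 0.0941
finger_force: 0.0
```

Call:
servo_tool(
  rows=[
    {"travel": [0, 0, 20], "twist": 0},
    {"travel": [0, 0, 40], "twist": 0},
    {"travel": [0, 0, 45], "twist": 0},
    {"travel": [0, 0, 50], "twist": 0},
    {"travel": [-30, -45, 20], "twist": 0},
  ],
)

```text
time: 36.65
position: [0.5963, 0.2371, 0.2118]
tcp_rot: [2.21, 2.227, 0.013]
force: [-0.6, -0.1, 1.1]
gripper_width: 0.0947
finger_force: 0.0
```

Call:
servo_tool(
  rows=[
    {"travel": [-30, -50, 0], "twist": 0},
    {"travel": [-30, -50, 0], "twist": 0},
    {"travel": [-30, -50, 0], "twist": 0},
    {"travel": [-20, -40, 0], "twist": 0},
    {"travel": [0, 0, 0], "twist": 0},
  ],
)

```text
time: 37.28
position: [0.4829, 0.0435, 0.2069]
tcp_rot: [2.218, 2.221, 0.003]
force: [-0.3, 0.3, 1.1]
gripper_width: 0.0948
finger_force: 0.0
```

```bash
python3 chk.py pot 449 266 candle_holder 459 -273 vase 651 -267 bottle 623 280; cp pics/scene_3*.png /tmp; ls -t pics/scene_* | head -1 | xargs -I{} cp {} pics/final.png
```

```text
pot [448.2 266.4] 102 both [448.1 266. ] 127
candle_holder [ 459.2 -273.1] 420 both [ 459.2 -272.8] 681
vase [ 650.8 -267.1] 201 both [ 650.9 -267.5] 271
bottle [622.4 281. ] 233 both [622.3 280.7] 298
37.375
```

View pics/final.png

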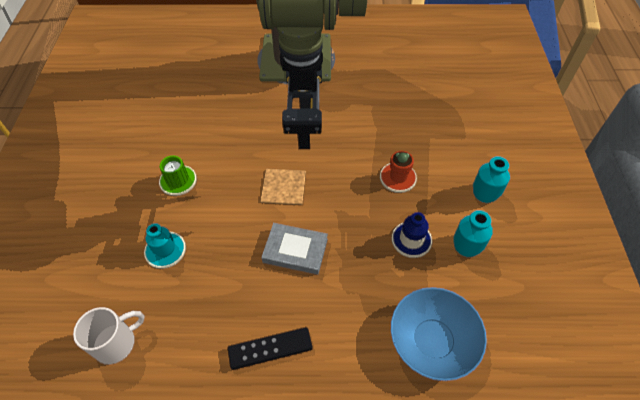

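The final view shows every ornament upright on its own colour: candle (174,175), pot (400,170), vase (160,243) and bottle (413,234). The book is still at (295,248), and the gripper is clear of everything.

```bash
python3 -c "
from workcell import manip
print(manip.job_done())"
```

```text
the job is handed in; nothing more can be done
None
```

I handed the job in at about 37 s. All four ornaments stand upright on their own coasters, each within about 2 mm of centre by camera measurement, and the book looks unmoved; the hand-in returned no verdict.

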